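Lay a lino block home in the corner of a sloped galley

TASK

Take the red leaf block out of the rack, where it stands on its long edge, and lay it flat on the open bench with its carved face up, so that you can take it again by its two long edges. Then set it, still face up, on the bed of the sloped galley, short of the walls, and let go so that it slides home into the lowest corner: one end against the near end wall, a long edge against the left-hand side wall. Do not drop it, and leave the other two blocks standing in the rack.

Things in the scene. Friction and masses are not known exactly. Their poses are not given: they have to be found in the camera images.
- leaf_block_centre (a point): Centre of the leaf block: wood faced with red lino carved with a leaf; 110 mm long (its y), 54 wide (its z), 23 thick (its x), 0.16 kg. Carved face on its -x side, bare wood on +x. At the start it stands on a long edge, z up, centre 39 mm above the bench; lying face up on the bench x points down, centre 11.5 mm up. Standing, it topples if its top is pushed past 23 degrees.
- sun_block_centre (a point): Centre of the yellow block with a carved sun, same size and axes as the leaf block, in another slot of the rack. Stays there.
- wave_block_centre (a point): Centre of the blue block with carved waves, same size and axes as the leaf block, in another slot of the rack. Stays there.
- block_rack: Fixed wooden rack, 204 mm (x) by 118 (y) by 12 high; origin: centre of its underside. Slots at x = -66, 0, +66 mm, each 25 mm wide between two pairs of 8 mm dowels (at y = -37, +37, tops 48 mm above the bench). A block stands in each, length along y, carved face to the rack's -x (towards the robot); which is where varies. 43 mm clear between blocks; grip one between its dowels.
- galley_bed (a point): Centre of the galley's bed: a fixed slippery steel tray (friction 0.1) on a wooden stand (240 by 170 mm overall), falling 12 degrees towards the robot and 12 to the left. Bed 200 mm (x, uphill, away from the robot) by 146 (y, left, downhill); z square to it. Walls 18 mm high, 3 thick, at x = -100 and y = -73, +73 mm; far end open. Let go at the bed's centre, a block slides to the low corner.
- galley_corner (a point): Lowest inner corner of the galley, on the bed where the near end wall meets the left side wall; axes as the bed's. The leaf block is home with its centre at x = +55, y = -27, z = +11.5 mm from here and its length along x (either end first).

How it is judged:
On the way, in this order (a step that is already met when the one before it is completed fails the run):
1. the leaf block lies flat on the bench, carved face up, let go (height (world z) of leaf_block_centre below 0.017 m and angle between leaf_block_centre's own x axis and vertical above 3.03 rad and contact force between the fingers and leaf_block below 0.2 N and linear speed of leaf_block below 0.03 m/s), for 0.1 s.
2. the leaf block is set on the galley's bed, short of the corner (z of leaf_block_centre in the frame of galley_corner between 0.005 and 0.03 m and x of leaf_block_centre in the frame of galley_corner between 0.04 and 0.2 m and y of leaf_block_centre in the frame of galley_corner between -0.13 and -0.015 m and (x of leaf_block_centre in the frame of galley_corner above 0.063 m or y of leaf_block_centre in the frame of galley_corner below -0.035 m)).
At the end, for the whole second after the job is handed in: The leaf block lies face up and at rest on the galley's bed, length along the side wall (within 0.05 rad), its centre within 3.5 mm (each way along the bed) and 3 mm (in height) of its home in the lowest corner; the other two blocks still stand within 30 mm of where they stood (x of leaf_block_centre in the frame of galley_corner between 0.0515 and 0.0585 m and y of leaf_block_centre in the frame of galley_corner between -0.0305 and -0.0235 m and z of leaf_block_centre in the frame of galley_corner between 0.0085 and 0.0145 m and angle between the y axis of leaf_block_centre and the x axis of galley_corner, either way round below 0.05 rad and angle between leaf_block_centre's own x axis and vertical above 2.6 rad and linear speed of leaf_block below 0.01 m/s and distance of each of sun_block_centre, wave_block_centre from where it was at the start of the episode below 0.03 m); the robot touches nothing.
It fails at once if another block is knocked or taken from its slot (distance of any of sun_block_centre, wave_block_centre from where it was at the start of the episode above 0.03 m).
It fails at once if the leaf block is dropped (it falls freely, faster than 0.85 m/s) (linear speed of leaf_block above 0.85 m/s and contact force between anything else and leaf_block below 0.05 N).
It also fails if it takes over 45 s, if anything falls off the work surface, if the arm or the gripper's body presses on something with over 40 N, if the wrist force passes 120 N, or if a joint passes its speed limit or range.

ROBOT

A 6-joint arm with a two-finger parallel gripper is mounted at the origin on a cart in front of the work surface, level with it; the furniture and walls round the work are solid. World frame = base frame: x ahead of the robot, y to its left, z up, the work surface at z = 0. Lengths are in m, angles in rad, forces in N, time in s.
With the tool pointing down it reaches from about 0.4 to 0.825 m from the base axis. Payload 7 kg.
Tool frame: the origin (TCP) lies midway between the tips of the shut fingers; the grasp point (between the pads) lies 19 mm behind it; z points along the fingers, x is the direction in which the jaws open and shut, and the axes are right-handed (so a half turn about z gives the same grasp; the last joint's range is limited). The gripper opens to 88 mm and grips with 3 to 60 N. Pads are 19 mm wide; open, the fingers measure 130 mm over their backs; the gripper's body (78 mm by 193 mm) begins 47 mm behind the grasp point.
Start: joints at [1.496, 0.359, 0.012, 0, -1.224, -0.288], TCP at [0.24, 0.631, 0.227] pointing down, gripper open.
Joint ranges: [-3.07, 3.07], [-1.43, 2.12], [-1.02, 1.25], [-3.03, 1.67], [-3.05, -0], [-3.03, 3.03]. Speed limits (rad/s): [2.39, 2.39, 3.01, 3.14, 3.14, 3.14].

INTERFACE

Orientations are given as [roll, pitch, yaw] about the fixed x, y, z axes, in that order (R = Rz(yaw) Ry(pitch) Rx(roll)).
In Python, from station import status, eyes, workorder gives the robot as it stands.
- The arm moves only by the shell command python3 -m jog 'ROWS' [OPENING] [FORCE]. ROWS is JSON, a list of rows, each a list of 6 numbers: the shift along the world's x, y, z in mm, then the turn, a rotation vector about the world's x, y, z in rad. A call has 1 to 12 rows; each row shifts and turns the pose as measured when the row begins; what a row does not reach is not made up. A row lasts 1/10 s, in which the tool goes at most 50 mm and 8.59 degrees, less where a joint would pass 70% of its speed; a pose out of reach is approached as far as the arm can. A call with a gripper value outside its range is refused whole. OPENING is the opening, from 0 (shut) to 1 (fully open), set as the call begins (- or left out, the last holds). The fingers move at their own pace and stop on an object; FORCE is the grip in N (left out, the last holds). Time passes only in rows, so rows that do not move let the fingers close. It gives the time, the measured TCP pose, the force and the opening at its end, in the units of the state.
- status.get_state(): the state, without advancing time (a new reading comes with each control period).
- eyes.grab_frame(name): name is "scene" or "top" or "wrist"; returns the picture (480x640x3 uint8, blue, green, red); there is no depth.
- eyes.calibration(name): a dict with "camera_matrix" (3x3 intrinsics, pixels), "k1" (the pictures are not rectified: a ray, as slopes to the right and down, at radius r is drawn at 1 + k1 r^2 times it, then the intrinsics apply), "cam_to_world" (4x4, takes a point from camera to world coordinates); the wrist camera has in their place "hand_eye" (4x4, takes a point from camera to tool coordinates, whose origin is the TCP and whose axes are the tool frame's). Camera axes: x right, y up, looking along -z (the intrinsics and any distortion apply to the point x, -y, -z); pixel columns grow to the right and rows downward; lengths in m; the calibration is good to about 2 mm. A picture is of the moment at which its call begins: read the wrist's pose just before it. calibration takes no time and is no camera call.
- workorder.job_done(): hands the job in, once; it reports no verdict.
The state is a dict: "t": time; "q": joint angles; "qd": joint speeds; "joint_efforts": joint torques, N m; "eef_pos": TCP position; "ee_rot": TCP orientation; "force": force on the tool from outside, world axes, zero at the start; "moment": the same for the moment, N m; "width": finger opening in m.
Only numpy, scipy, OpenCV 4.12 (cv2) and the standard library are available. Lean on these libraries where they do the work, as an engineer would, in place of code of your own. Each camera call takes 0.05 s, during which the arm holds its last target. There are 200 camera calls.

## Working session

There is one attempt and no reset: what is moved stays moved. The work goes in short steps, Python scripts to look and compute and a shell command to move; the robot and the scene stay as the last step left them, time stands still between calls to the robot, and variables do not carry over. Pictures are saved under pics/ and viewed, about 8 in all and at most 12, crops included, and the job is handed in when it is done.

```bash
mkdir -p pics; ls; python3 - <<'E'
from station import status, eyes
import cv2, numpy as np
np.set_printoptions(precision=4,suppress=True)
s=status.get_state(); print(s['t'],s['eef_pos'],s['ee_rot'],s['width'],s['q'])
for n in ["scene","top","wrist"]:
    cv2.imwrite(f"pics/{n}0.png",eyes.grab_frame(n)); c=eyes.calibration(n); print(n,c)
E
```

```text
pics
0.0 [0.2394 0.6306 0.2256] [-3.1414 -0.0017 -1.9337] 0.08765657932932744 [ 1.4961  0.3594  0.0111 -0.0004 -1.2241 -0.2881]
scene {'camera_matrix': array([[485.724,   0.   , 324.082],
       [  0.   , 485.724, 235.334],
       [  0.   ,   0.   ,   1.   ]]), 'k1': -0.11293929218317016, 'cam_to_world': array([[ 0.5957,  0.6125, -0.5196,  0.0404],
       [-0.8031,  0.448 , -0.3928, -0.3571],
       [-0.0078,  0.6513,  0.7588,  0.7994],
       [ 0.    ,  0.    ,  0.    ,  1.    ]])}
top {'camera_matrix': array([[535.4078,   0.    , 327.1065],
       [  0.    , 535.4078, 235.379 ],
       [  0.    ,   0.    ,   1.    ]]), 'k1': -0.12460010192491876, 'cam_to_world': array([[-0.0275,  0.9884, -0.1493,  0.3589],
       [-0.9996, -0.0274,  0.003 ,  0.0282],
       [-0.0011,  0.1493,  0.9888,  1.2018],
       [ 0.    ,  0.    ,  0.    ,  1.    ]])}
wrist {'camera_matrix': array([[331.8957,   0.    , 322.2528],
       [  0.    , 331.8957, 239.0711],
       [  0.    ,   0.    ,   1.    ]]), 'k1': -0.04383065685984448, 'hand_eye': array([[ 1.    ,  0.0005, -0.0007,  0.0011],
       [ 0.0003, -0.9607, -0.2777, -0.0746],
       [-0.0008,  0.2777, -0.9607, -0.1582],
       [ 0.    ,  0.    ,  0.    ,  1.    ]])}
```

View pics/top0.png

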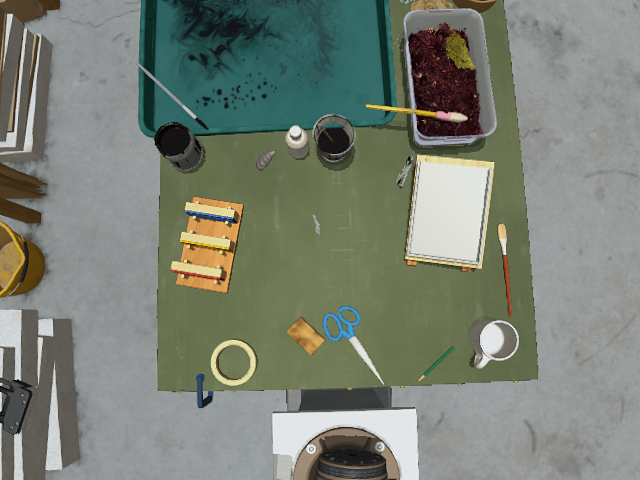

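View pics/scene0.png

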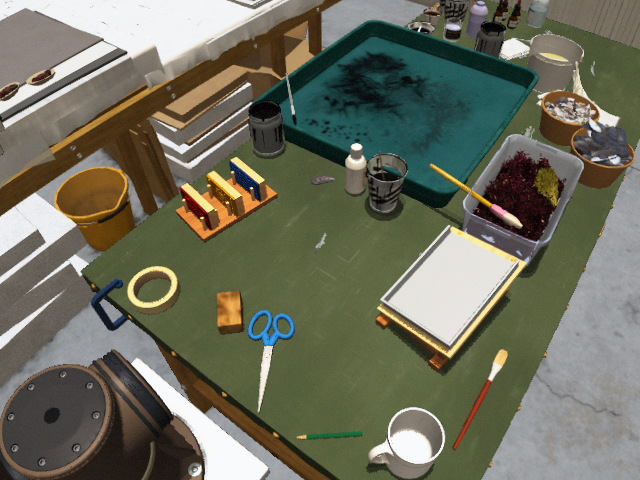

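The top view shows the rack at about (208,245), with red nearest the robot at (197,271), yellow (205,241) and blue (211,213). The galley is at (450,212). The scene view agrees: red is in the near slot.

```bash
python3 - <<'E'
import cv2, numpy as np
t=cv2.imread('pics/top0.png'); s=cv2.imread('pics/scene0.png')
z=lambda i,x0,x1,y0,y1,k: cv2.resize(i[y0:y1,x0:x1],None,fx=k,fy=k,interpolation=cv2.INTER_CUBIC)
a=z(t,400,500,150,275,4); b=z(s,370,530,220,370,2.5); c=z(t,170,245,195,295,4)
o=np.zeros((600,800,3),np.uint8); o[:500,:400]=a; o[:375,400:800]=b
cv2.imwrite('pics/crop1.png',o)
cv2.imwrite('pics/crop2.png',z(t,165,250,190,300,5))
E
```

```text
(no output)
```

View pics/crop1.png

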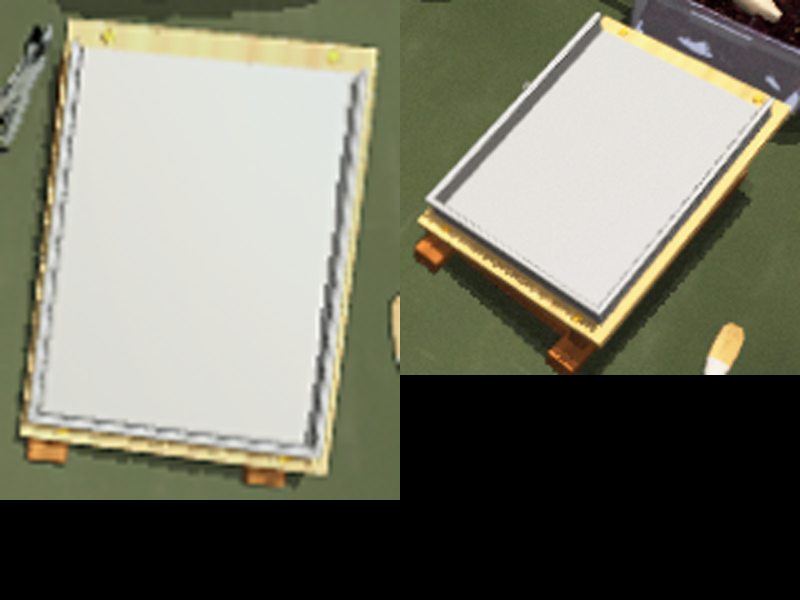

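View pics/crop2.png

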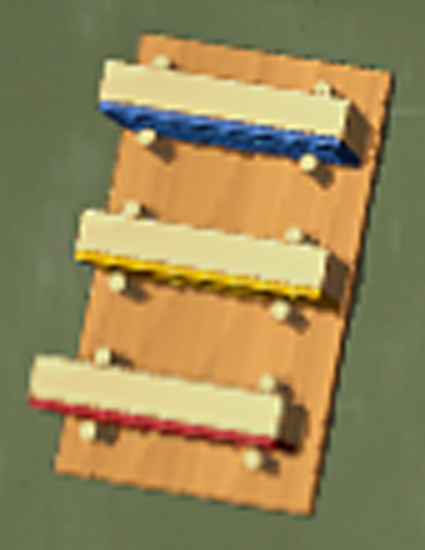

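Crops: the red block's top-face corners in the 5x crop are (33,355), (285,395), (280,438) and (28,402). The galley's wall-top corners can be picked in both views, so I'll triangulate from those.

```bash
cat > h.py <<'E'
import numpy as np, cv2
from station import status, eyes
from scipy.spatial.transform import Rotation as R
np.set_printoptions(precision=4,suppress=True)
def cam(n,T=None):
    c=eyes.calibration(n); return c['camera_matrix'],c['k1'],(c['cam_to_world'] if T is None else T@c['hand_eye'])
def proj(c,P):
    K,k,T=c; p=(np.atleast_2d(P)-T[:3,3])@T[:3,:3]; u=np.c_[p[:,0],-p[:,1]]/-p[:,2:]
    u=u*(1+k*(u**2).sum(1,keepdims=True)); return u*[K[0,0],K[1,1]]+K[:2,2]
def ray(c,px):
    K,k,T=c; px=np.atleast_2d(np.float64(px))
    u=cv2.undistortPoints(px[:,None],K,np.array([k,0,0,0.]))[:,0]
    return T[:3,3], np.c_[u[:,0],-u[:,1],-np.ones(len(u))]@T[:3,:3].T
def onz(c,px,z):
    o,d=ray(c,px); return o+d*((z-o[2])/d[:,2])[:,None]
def toolT():
    s=status.get_state(); T=np.eye(4); T[:3,:3]=R.from_euler('xyz',s['ee_rot']).as_matrix(); T[:3,3]=s['eef_pos']; return T
E
cat > m1.py <<'E'
from h import *
from scipy.optimize import least_squares
t,s=cam('top'),cam('scene')
P=onz(t,np.array([[33,355],[285,395],[280,438],[28,402]])/5+[165,190],.066)
c=P.mean(0); d=P[1]-P[0]+P[2]-P[3]; print('leaf',c,'axis deg',np.degrees(np.arctan2(d[1],d[0])),'len',np.linalg.norm(d)/2,'w',np.linalg.norm(P[0]-P[3]))
Q=onz(t,np.array([[145,35],[391,72],[310,515],[55,470]])/5+[165,190],.012); print('rack',Q.mean(0)[:2],Q[:,:2].tolist())
M=np.array([[-103,76,18],[-103,-76,18],[100,-76,18],[100,76,18]])/1e3
tp=np.array([[31,424],[323,460],[362,72],[78,42]])/4+[400,150]
sp=np.array([[428,198],[602,320],[772,104],[598,14]]); sp=(sp-[400,0])/2.5+[370,220]
R0=lambda w: R.from_euler('z',w)*R.from_euler('y',-12,degrees=True)*R.from_euler('x',-12,degrees=True)
f=lambda p:np.r_[proj(t,M@R0(p[3]).as_matrix().T+p[:3])-tp,proj(s,M@R0(p[3]).as_matrix().T+p[:3])-sp].ravel()
g=lambda p:np.r_[proj(t,M@R.from_rotvec(p[3:]).as_matrix().T+p[:3])-tp,proj(s,M@R.from_rotvec(p[3:]).as_matrix().T+p[:3])-sp].ravel()
r=least_squares(f,[.5,-.2,.05,0]); print(r.x,np.degrees(r.x[3]),r.fun.reshape(-1,2))
q=least_squares(g,np.r_[r.x[:3],R0(r.x[3]).as_rotvec()]); print('free',q.x[:3],q.cost,r.cost); print(R.from_rotvec(q.x[3:]).as_matrix(),R0(r.x[3]).as_matrix())
E
python3 m1.py
```

```text
leaf [0.4642 0.3073 0.066 ] axis deg -99.7889500749758 len 0.11140011687273206 w 0.020356907527695547
rack [0.5259 0.2895] [[0.6358963607477612, 0.3271998714773702], [0.6150599381160745, 0.2135469072392457], [0.41506564011535285, 0.25084441652947775], [0.43765731974269473, 0.3664118796444061]]
[ 0.5727 -0.2409  0.0779 -0.1382] -7.919233068812242 [[ 0.8807 -0.7234]
 [-0.4868 -0.7028]
 [ 1.4083  0.157 ]
 [-0.0091  0.7025]
 [-0.1111  1.7227]
 [-1.1725 -1.7302]
 [ 0.1605 -0.8528]
 [-0.2692  0.831 ]]
free [ 0.573  -0.24    0.0776] 3.0390360079039533 6.6978690242852394
[[ 0.9706  0.163  -0.1772]
 [-0.1319  0.9757  0.1748]
 [ 0.2014 -0.1463  0.9685]] [[ 0.9688  0.1776 -0.1728]
 [-0.1348  0.9629  0.2339]
 [ 0.2079 -0.2034  0.9568]]
```

```bash
python3 -m jog '[[22,-32,-4,0,0,-0.139],[22,-32,-4,0,0,-0.139],[22,-32,-4,0,0,-0.139],[22,-32,-4,0,0,-0.139],[22,-32,-4,0,0,-0.139],[22,-32,-4,0,0,-0.139],[22,-32,-4,0,0,-0.139],[22,-32,-4,0,0,-0.139],[22,-32,-4,0,0,-0.139],[22,-32,-4,0,0,-0.139]]' 0.5 25
python3 - <<'E'
from h import *
T=toolT(); im=eyes.grab_frame('wrist'); cv2.imwrite('pics/w1.png',im); np.save('T1.npy',T)
s=status.get_state(); print(s['eef_pos'],np.degrees(s['ee_rot']),s['width'],s['force'])
E
```

```text
t: 1.15
eef_pos: [0.4618, 0.3008, 0.1813]
ee_rot: [-3.14, -0.004, 2.913]
force: [-0.2, 1.5, -0.4]
width: 0.0436
[0.4632 0.2966 0.1804] [-179.7561   -0.2766  166.2773] 0.043842277051071965 [ 0.3217 -3.4788 -1.3697]
```

View pics/w1.png

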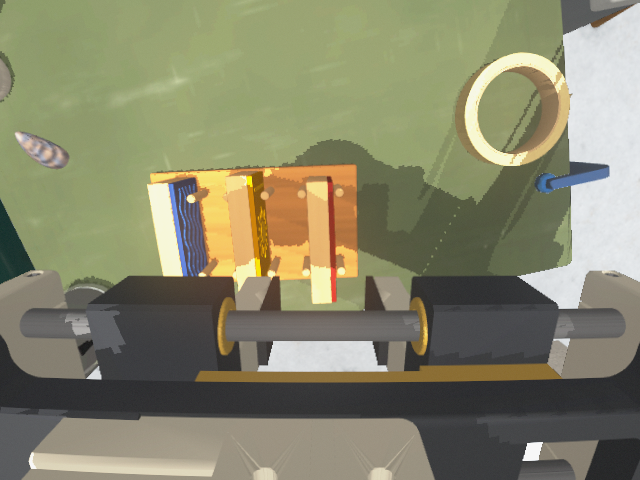

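The wrist view shows the red block's top face between (308,178), (329,178), (333,302) and (313,303), roughly centred between the fingers.

```bash
python3 - <<'E'
from h import *
T=np.load('T1.npy'); c=cam('wrist',T)
P=onz(c,[[308,178],[329,178],[334,302],[313,303]],.066); d=P[0]+P[1]-P[2]-P[3]
print(P,P.mean(0),np.degrees(np.arctan2(d[1],d[0])),np.linalg.norm(d)/2)
s=status.get_state(); print(s['eef_pos'],np.degrees(s['ee_rot']),s['force'])
E
```

```text
[[0.4611 0.2504 0.066 ]
 [0.4444 0.2543 0.066 ]
 [0.4646 0.3638 0.066 ]
 [0.4834 0.3604 0.066 ]] [0.4633 0.3073 0.066 ] -100.95628570672322 0.11179318878126454
[0.4632 0.2966 0.1804] [-179.7561   -0.2766  166.2773] [ 0.3217 -3.4788 -1.3697]
```

```bash
python3 -m jog '[[0.5,9,-5,0,0,0.052],[0,0,-15,0,0,0],[0,0,-25,0,0,0],[0,0,-25,0,0,0],[0,0,-20,0,0,0],[0,0,-15,0,0,0],[0,0,-10,0,0,0],[0,0,0,0,0,0]]'
```

```text
t: 2.0
eef_pos: [0.4651, 0.3016, 0.061]
ee_rot: [-3.137, -0.005, 2.949]
force: [0.5, -0.4, 0.0]
width: 0.0439
```

```bash
python3 -m jog '[[-1,1,-12,0,0,0.005],[0,0,-10,0,0,0],[0,0,-6,0,0,0],[0,0,0,0,0,0]]' && python3 -m jog '[[0,0,0,0,0,0],[0,0,0,0,0,0],[0,0,0,0,0,0],[0,0,0,0,0,0],[0,0,0,0,0,0]]' 0 25
```

```text
t: 2.4
eef_pos: [0.4647, 0.3037, 0.0323]
ee_rot: [-3.139, -0.004, 2.955]
force: [0.4, 0.5, 0.2]
width: 0.0438
t: 2.9
eef_pos: [0.4637, 0.3042, 0.033]
ee_rot: [-3.14, -0.005, 2.954]
force: [-0.7, 0.5, -0.9]
width: 0.023
```

```bash
python3 -m jog '[[0,0,8,0,0,0],[0,0,14,0,0,0],[0,0,18,0,0,0],[0,0,20,0,0,0],[0,0,20,0,0,0],[0,0,10,0,0,0],[6,-22,0,0,0,0],[6,-25,0,0,0,0],[6,-25,0,0,0,0],[6,-25,0,0,0,0],[6,-25,0,0,0,0],[6,-25,0,0,0,0]]' && python3 -m jog '[[6,-25,0,0.018,0.098,0],[6,-25,0,0.018,0.098,0],[5,-25,0,0.018,0.098,0],[5,-18,0,0.018,0.098,0],[0,-10,0,0.018,0.098,0],[0,0,0,0.005,0.025,0],[0,0,0,0,0,0]]'; python3 -c "
from h import *;s=status.get_state();print(s['q'],s['width'],toolT())"
```

```text
t: 4.1
eef_pos: [0.5011, 0.1541, 0.1317]
ee_rot: [3.14, -0.001, 2.959]
force: [-0.9, 0.5, -1.8]
width: 0.0229
t: 4.8
eef_pos: [0.5232, 0.0427, 0.1324]
ee_rot: [3.132, -0.545, 2.96]
force: [-0.0, 0.9, -1.3]
width: 0.023
[ 0.2689  0.5318  0.0321 -0.2366 -1.5665 -0.392 ] 0.023034186073060497 [[-0.8413  0.1855 -0.5077  0.5232]
 [ 0.1544  0.9826  0.1032  0.0427]
 [ 0.518   0.0085 -0.8553  0.1324]
 [ 0.      0.      0.      1.    ]]
```

```bash
python3 -m jog '[[0,0,-15,0,0,0],[0,0,-22,0,0,0],[0,0,-22,0,0,0],[0,0,-18,0,0,0],[0,0,-12,0,0,0],[0,0,-8,0,0,0],[0,0,-3,0,0,0],[0,0,0,0,0,0]]'; python3 - <<'E'
from h import *
cv2.imwrite('pics/s2.png',eyes.grab_frame('scene')[150:390,200:520])
E
```

```text
t: 5.6
eef_pos: [0.5214, 0.0453, 0.0274]
ee_rot: [3.13, -0.534, 2.966]
force: [-0.4, -0.8, -1.1]
width: 0.0228
```

View pics/s2.png

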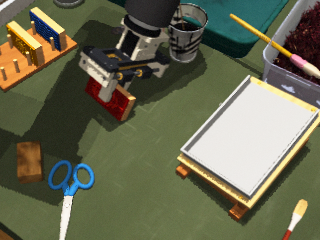

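The block is held tilted with its carved face towards the robot, just above the bench at about (108,105) in the crop. The body is clear of the glass. I'll touch down, open slightly and retract along the tool axis.

```bash
python3 -m jog '[[0,0,-2,0,0,0],[0,0,-1,0,0,0],[0,0,0,0,0,0]]' && python3 -m jog '[[0,0,0,0,0,0],[0,0,0,0,0,0],[0,0,0,0,0,0]]' 0.36 && python3 -m jog '[[3,-1,5,0,0,0],[5,-1,8,0,0,0],[5,-1,9,0,0,0],[8,-2,13,0,0,0],[10,-2,18,0,0,0],[10,-2,18,0,0,0],[0,0,18,0,0,0],[0,0,0,0,0,0]]'
python3 - <<'E'
from h import *
cv2.imwrite('pics/s3.png',eyes.grab_frame('scene')[150:390,200:520])
print(status.get_state()['eef_pos'])
E
```

```text
t: 5.95
eef_pos: [0.5228, 0.0455, 0.0262]
ee_rot: [3.128, -0.531, 2.967]
force: [0.1, 1.4, -1.6]
width: 0.0231
t: 6.25
eef_pos: [0.5234, 0.0453, 0.0271]
ee_rot: [3.128, -0.529, 2.967]
force: [0.1, -0.3, 0.3]
width: 0.0312
t: 7.05
eef_pos: [0.5689, 0.0347, 0.1247]
ee_rot: [3.128, -0.526, 2.967]
force: [-0.1, 0.3, -0.9]
width: 0.0313
[0.5683 0.0348 0.1235]
```

View pics/s3.png

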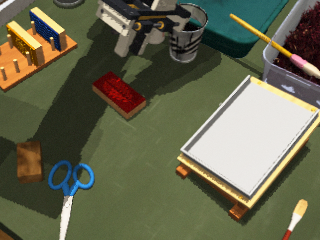

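The block now lies flat, face up (crop about (118,93)). Next I'll measure it and turn the tool upright.

```bash
cat > red.py <<'E'
from h import *
def red(n,z=.023,T=None,roi=None):
    T=toolT() if n=='wrist' else None
    im=eyes.grab_frame(n); h=cv2.cvtColor(im,cv2.COLOR_BGR2HSV)
    m=(((h[...,0]<6)|(h[...,0]>172))&(h[...,1]>140)&(h[...,2]>50)).astype(np.uint8)
    m=cv2.morphologyEx(m,cv2.MORPH_CLOSE,np.ones((5,5)))
    for c in sorted(cv2.findContours(m,0,2)[0],key=cv2.contourArea)[::-1][:3]:
        P=onz(cam(n,T),c[:,0],z)[:,:2]; (x,y),(a,b),g=cv2.minAreaRect((P*1000).astype(np.float32))
        if a<b: a,b,g=b,a,g+90
        print(n,'px',c[:,0].mean(0),'c',x,y,'size',a,b,'long axis deg',(g+90)%180-90)
    return im
if __name__=='__main__':
    red('scene'); cv2.imwrite('pics/top3.png',red('top'))
E
python3 red.py
python3 -m jog '[[0,0,5,-0.018,-0.098,0],[0,0,5,-0.018,-0.098,0],[0,0,5,-0.018,-0.098,0],[0,0,0,-0.018,-0.098,0],[0,0,0,-0.018,-0.098,0],[-10,0,0,-0.006,-0.033,0],[-10,0,0,0,0,0],[0,0,0,0,0,0]]' 0.85
python3 red.py
```

```text
scene px [317.7925 240.6226] c 552.5961303710938 45.68901062011719 size 109.02449035644531 54.07341766357422 long axis deg 79.56535339355469
scene px [513.25   181.3625] c 975.8738403320312 -215.44065856933594 size 240.66705322265625 102.63638305664062 long axis deg 9.680752754211426
scene px [471.2233 414.7087] c 408.51123046875 -378.4962158203125 size 135.43894958496094 7.196252822875977 long axis deg 2.015503168106079
top px [448.1729  87.5   ] c 891.8914794921875 -262.5168762207031 size 283.56048583984375 141.51947021484375 long axis deg 30.694700241088867
top px [317.4259 230.5741] c 550.6394653320312 45.2899169921875 size 107.85554504394531 50.92522430419922 long axis deg 79.6146240234375
top px [449.2667  29.7   ] c 1037.1156005859375 -288.5049133300781 size 54.25257110595703 26.25017738342285 long axis deg 81.87673950195312
t: 8.0
eef_pos: [0.5414, 0.0338, 0.1284]
ee_rot: [3.135, 0.005, 2.964]
force: [0.6, 0.3, 0.0]
width: 0.0742
scene px [317.1887 240.1132] c 552.3790283203125 46.02649688720703 size 108.70519256591797 53.17405700683594 long axis deg 79.68548583984375
scene px [518.9627 181.903 ] c 968.8372802734375 -228.35166931152344 size 238.65042114257812 109.44168853759766 long axis deg 39.82022476196289
scene px [471.1176 414.9706] c 408.510498046875 -378.4667663574219 size 135.4392547607422 7.227626323699951 long axis deg 2.0032386779785156
top px [447.3255  86.3868] c 891.8914794921875 -262.5168762207031 size 283.56048583984375 141.51947021484375 long axis deg 30.694700241088867
top px [318.8889 234.8889] c 537.4566040039062 43.08745574951172 size 40.90933609008789 15.253849983215332 long axis deg 81.62049102783203
top px [299.5789 230.9474] c 547.3357543945312 88.19844055175781 size 24.759796142578125 24.546545028686523 long axis deg -1.2009353637695312
```

```bash
python3 -m jog '[[8,10,-10,0.006,-0.005,0],[2,2,-20,0,0,0],[0,0,-25,0,0,0],[0,0,-22,0,0,0],[0,0,-17,0,0,0],[0,0,-12,0,0,0],[0,0,-6,0,0,0],[0,0,0,0,0,0]]'
```

```text
t: 8.9
eef_pos: [0.5618, 0.0484, 0.0056]
ee_rot: [3.129, 0.006, 2.96]
force: [-0.5, -0.1, 0.1]
width: 0.074
```

```bash
python3 -m jog '[[-10,-2,0,0.012,-0.005,0],[0,0,0,0,0,0]]' && python3 -m jog '[[0,0,0,0,0,0],[0,0,0,0,0,0],[0,0,0,0,0,0],[0,0,0,0,0,0]]' 0 25; python3 -c "
from h import *;s=status.get_state();print(s['q'],toolT())"
```

```text
t: 9.1
eef_pos: [0.5518, 0.0465, 0.0058]
ee_rot: [3.115, 0.009, 2.96]
force: [-0.1, -0.1, 0.0]
width: 0.0745
t: 9.5
eef_pos: [0.5532, 0.0469, 0.0086]
ee_rot: [3.112, 0.014, 2.96]
force: [-0.2, -0.1, -2.0]
width: 0.0537
[ 0.4255  0.3934 -0.5122 -0.0273 -0.6374 -0.5852] [[-0.9835  0.1801  0.0188  0.5532]
 [ 0.1806  0.9832  0.0263  0.0469]
 [-0.0137  0.0293 -0.9995  0.0086]
 [ 0.      0.      0.      1.    ]]
```

```bash
cat > go.py <<'E'
from h import *
import sys
h=float(sys.argv[1]); bx=float(sys.argv[2]) if len(sys.argv)>2 else -15; by=float(sys.argv[3]) if len(sys.argv)>3 else 0
G=(R.from_euler('z',-.1382)*R.from_euler('y',-12,degrees=True)*R.from_euler('x',-12,degrees=True)).as_matrix()
T=toolT(); W=np.c_[G[:,1],G[:,0],-G[:,2]]
p=np.array([.5727,-.2409,.0779])+G@np.array([bx,by,h])/1000
s=status.get_state()
print('d mm',(p-T[:3,3])*1000,'rotvec',(R.from_matrix(W)*R.from_matrix(T[:3,:3]).inv()).as_rotvec(),'TCP in bed mm',G.T@(T[:3,3]-[.5727,-.2409,.0779])*1000,s['force'],s['width'])
E
python3 go.py 70
python3 -m jog '[[0,0,6,0,0,0],[0,0,14,0,0,0],[0,0,22,0,0,0],[0,0,28,0,0,0],[0,0,30,0,0,0],[0,0,30,0,0,0],[0,0,20,0,0,0],[0,0,0,0,0,0]]'
python3 go.py 70
```

```text
d mm [  -7.0794 -269.4505  133.1324] rotvec [-0.0582 -0.2873 -1.5414] TCP in bed mm [-72.1296 287.7769   4.4361] [-0.2327 -0.1187 -2.0228] 0.053722402537018064
t: 10.3
eef_pos: [0.5509, 0.0461, 0.1659]
ee_rot: [3.114, 0.011, 2.96]
force: [0.7, 0.5, -0.6]
width: 0.0538
d mm [  -4.7873 -268.558   -24.1304] rotvec [-0.0592 -0.2909 -1.5411] TCP in bed mm [-41.5332 254.5282 155.088 ] [ 0.6704  0.5104 -0.6457] 0.0538319382534281
```

```bash
python3 -m jog '[[0,-23,0,-0.005,-0.0243,-0.129],[0,-23,0,-0.005,-0.0243,-0.129],[0,-23,0,-0.005,-0.0243,-0.129],[0,-23,0,-0.005,-0.0243,-0.129],[0,-23,0,-0.005,-0.0243,-0.129],[0,-23,0,-0.005,-0.0243,-0.129],[0,-23,0,-0.005,-0.0243,-0.129],[0,-23,0,-0.005,-0.0243,-0.129],[0,-23,0,-0.005,-0.0243,-0.129],[0,-23,0,-0.005,-0.0243,-0.129],[0,-23,0,-0.005,-0.0243,-0.129],[0,-15,0,-0.005,-0.0243,-0.129]]'
python3 -m jog '[[0,0,0,0,0,0],[0,0,0,0,0,0]]'
python3 go.py 70
```

```text
t: 11.5
eef_pos: [0.5438, -0.2303, 0.1596]
ee_rot: [2.922, 0.201, 1.321]
force: [0.6, 0.4, -2.2]
width: 0.0537
t: 11.7
eef_pos: [0.5419, -0.2313, 0.1576]
ee_rot: [2.926, 0.202, 1.32]
force: [0.9, -0.4, -1.5]
width: 0.0536
d mm [  4.1423   8.7524 -15.8486] rotvec [-0.0025  0.0025  0.0676] TCP in bed mm [-14.5386 -12.386   83.8317] [ 0.9448 -0.3867 -1.471 ] 0.05358075683713183
```

```bash
python3 -m jog '[[4,9,-8,-0.002,0.002,0.067],[0,0,-8,0,0,0],[0,0,0,0,0,0]]'
python3 go.py 25
python3 - <<'E'
from h import *
w=eyes.grab_frame('wrist'); s=eyes.grab_frame('scene')[180:390,340:560]
o=np.zeros((480,800,3),np.uint8); o[:,:0]=0
o=np.hstack([cv2.resize(w,(480,360)),cv2.resize(s,(320,305))[:305] if 0 else cv2.copyMakeBorder(cv2.resize(s,(320,305)),0,55,0,0,0)])
cv2.imwrite('pics/m4.png',o)
E
```

```text
t: 12.0
eef_pos: [0.5459, -0.2207, 0.1407]
ee_rot: [2.929, 0.204, 1.397]
force: [0.2, 0.1, -1.3]
width: 0.0538
d mm [  7.966  -12.3241 -41.9819] rotvec [-0.0011 -0.0012 -0.0081] TCP in bed mm [-15.6498   1.9142  69.4268] [ 0.2231  0.1186 -1.3098] 0.05383513387448738
```

View pics/m4.png

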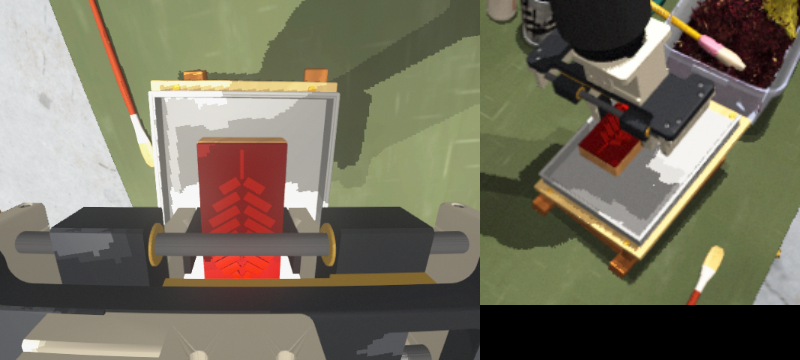

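The block is held face up, square to the galley, about 60 mm above the bed. The near wall's outer top corners are at (150,92) and (339,93) in the wrist half. I'll check these against the triangulated pose and descend.

```bash
python3 - <<'E'
from h import *
G=(R.from_euler('z',-.1382)*R.from_euler('y',-12,degrees=True)*R.from_euler('x',-12,degrees=True)).as_matrix()
M=np.array([[-103,76,18],[-103,-76,18]])/1e3@G.T+[.5727,-.2409,.0779]
print(proj(cam('wrist',toolT()),M),'seen (452,124)/(200,123)')
E
python3 -m jog '[[3,-4,-14,0,0,-0.008],[3,-4,-14,0,0,0],[2,-4,-14,0,0,0],[0,0,0,0,0,0]]'
python3 go.py 6
```

```text
[[447.7326 122.9557]
 [196.3947 121.0239]] seen (452,124)/(200,123)
t: 12.5
eef_pos: [0.5568, -0.2328, 0.101]
ee_rot: [2.923, 0.203, 1.387]
force: [-1.2, 1.1, -1.7]
width: 0.0538
d mm [  0.3376  -4.6633 -20.5255] rotvec [-0.0009  0.0043  0.0001] TCP in bed mm [-11.688    0.256   26.7876] [-1.2217  1.1398 -1.7229] 0.05379490049271704
```

```bash
python3 -m jog '[[1,-2,-8,0,0,0],[1,-2,-6,0,0,0],[0,0,0,0,0,0]]'; python3 go.py 6; python3 -m jog '[[0.4,-0.5,-2,0,0,0],[0,0,0,0,0,0]]';  python3 go.py 6
```

```text
t: 12.8
eef_pos: [0.56, -0.237, 0.0879]
ee_rot: [2.921, 0.203, 1.387]
force: [0.1, -0.5, -1.8]
width: 0.0538
d mm [-2.9092 -0.4484 -7.3407] rotvec [-0.0004  0.0064  0.    ] TCP in bed mm [-10.7157  -0.5445  12.6256] [ 0.1218 -0.5402 -1.7846] 0.05380541836458846
t: 13.0
eef_pos: [0.5608, -0.2376, 0.0863]
ee_rot: [2.92, 0.203, 1.387]
force: [-0.8, -0.2, -1.7]
width: 0.0535
d mm [-3.6263  0.1675 -5.791 ] rotvec [-0.0002  0.0072  0.0001] TCP in bed mm [-10.2601  -0.695   10.8749] [-0.7908 -0.1985 -1.7439] 0.053548416103882814
```

```bash
for i in 1; do python3 -m jog '[[0.3,-0.4,-1.5,0,0,0],[0.3,-0.4,-1.2,0,0,0],[0,0,0,0,0,0]]'; done; python3 go.py 6;  python3 -m jog '[[0.2,-0.3,-1.2,0,0,0],[0,0,0,0,0,0]]';  python3 go.py 6
```

```text
t: 13.3
eef_pos: [0.5618, -0.2383, 0.0842]
ee_rot: [2.919, 0.203, 1.387]
force: [-0.3, -0.5, -1.8]
width: 0.0535
d mm [-4.7085  0.8698 -3.6332] rotvec [-0.0001  0.0084 -0.0003] TCP in bed mm [-9.5657 -0.7403  8.459 ] [-0.2848 -0.5319 -1.8459] 0.05346792775325412
t: 13.5
eef_pos: [0.5625, -0.2386, 0.0835]
ee_rot: [2.918, 0.203, 1.387]
force: [-1.2, 0.6, 1.0]
width: 0.0536
d mm [-5.3643  1.1341 -2.9559] rotvec [ 0.      0.0095 -0.0005] TCP in bed mm [-9.0356 -0.7406  7.6359] [-1.1838  0.5663  1.0268] 0.05360890799049454
```

Contact is felt (force z went from -1.8 to +1.0 N). Release and retract along the bed normal.

```bash
python3 -m jog '[[0.2,-0.2,-0.8,0,0,0],[0,0,0,0,0,0]]' && python3 -m jog '[[0,0,0,0,0,0],[0,0,0,0,0,0],[0,0,0,0,0,0]]' 0.75 && python3 -m jog '[[-1.5,2,8,0,0,0],[-2.5,3.5,14,0,0,0],[-4,5,20,0,0,0],[-5,7,28,0,0,0],[-5,7,28,0,0,0],[0,0,30,0,0,0],[0,0,30,0,0,0],[0,0,0,0,0,0]]'
python3 - <<'E'
from h import *
w=eyes.grab_frame('wrist'); s=eyes.grab_frame('scene')[180:390,340:560]
cv2.imwrite('pics/w5.png',w); cv2.imwrite('pics/sc5.png',s); np.save('T5.npy',toolT())
cv2.imwrite('pics/m5.png',np.hstack([cv2.resize(w,(480,360)),cv2.copyMakeBorder(cv2.resize(s,(320,305)),0,55,0,0,0)]))
E
```

```text
t: 13.7
eef_pos: [0.5631, -0.2388, 0.0833]
ee_rot: [2.917, 0.203, 1.387]
force: [0.1, -0.3, 0.1]
width: 0.0538
t: 14.0
eef_pos: [0.5633, -0.2388, 0.0833]
ee_rot: [2.917, 0.203, 1.387]
force: [0.3, -0.4, 0.4]
width: 0.065
t: 14.8
eef_pos: [0.5416, -0.2109, 0.2491]
ee_rot: [2.921, 0.199, 1.39]
force: [0.9, -0.4, -0.0]
width: 0.0657
```

View pics/m5.png

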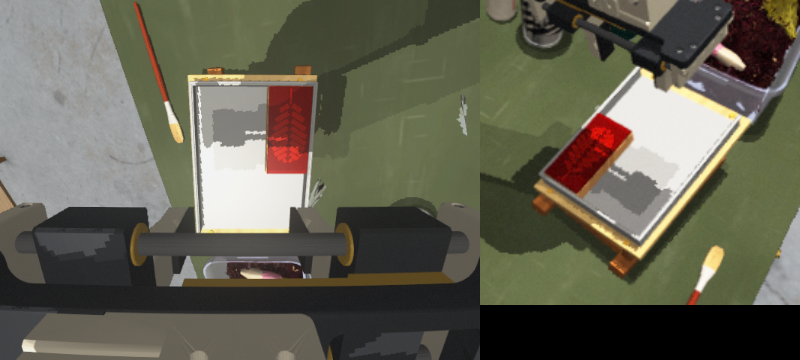

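The block is in the low corner, face up and parallel to the side wall. I'll check the wall gaps close up.

```bash
python3 - <<'E'
from h import *
w=cv2.imread('pics/w5.png'); cv2.imwrite('pics/w5c.png',cv2.resize(w[95:240,340:435],None,fx=4,fy=4,interpolation=cv2.INTER_CUBIC))
h=cv2.cvtColor(w,cv2.COLOR_BGR2HSV); m=(((h[...,0]<6)|(h[...,0]>172))&(h[...,1]>140)&(h[...,2]>50)).astype(np.uint8)
m=cv2.morphologyEx(m,cv2.MORPH_CLOSE,np.ones((5,5))); m[:,:300]=0; m[260:]=0
c=max(cv2.findContours(m,0,2)[0],key=cv2.contourArea)[:,0]
G=(R.from_euler('z',-.1382)*R.from_euler('y',-12,degrees=True)*R.from_euler('x',-12,degrees=True)).as_matrix(); o0=np.array([.5727,-.2409,.0779])+G@[-.1,.073,0]
def bed(px,z):
    o,d=ray(cam('wrist',np.load('T5.npy')),px); o=G.T@(o-o0); d=d@G; return (o+d*((z-o[2])/d[:,2])[:,None])*1000
print(cv2.minAreaRect(bed(c,.023)[:,:2].astype(np.float32)))
# near-left/right rim outer corners seen, for reference (should be -3,+3 / -3,-149)
print(bed(np.array([[317,81],[189,80]])*4/3,.018))
E
```

```text
((51.44261169433594, -26.887948989868164), (51.01436996459961, 105.30027770996094), 89.87612915039062)
[[  -7.7262    4.9092   18.    ]
 [  -8.4478 -146.6489   18.    ]]
```

View pics/w5c.png

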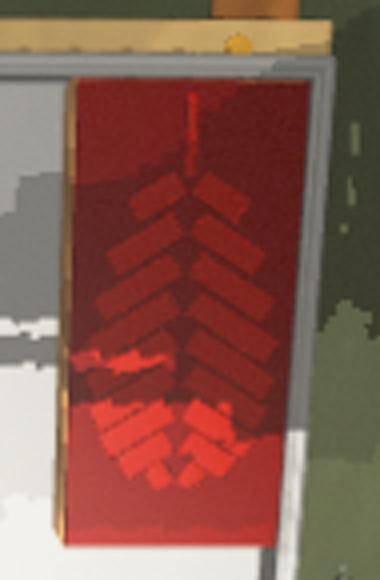

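The block's end and long edge are flush with the near and left walls. The rim-referenced centre is about x 56, y -29 mm, and the angle is within about 0.1°. Handing in.

```bash
python3 -c "
from station import workorder,status; print(status.get_state()['t'],status.get_state()['force']); print(workorder.job_done())"
```

```text
14.9 [1.07756423 0.08879693 0.74283725]
the job is handed in; nothing more can be done
None
```

The job is handed in at 14.9 s: the leaf block appears to be home in the low corner of the galley, face up, and the arm is clear of everything.

I lifted the block out of the near slot and set its long edge on the bench, leaning about 31° with the face up. On release it tipped flat. I then took it again by its long edges, matched the tool to the bed's slope, lowered until I felt contact, let go, and it slid into the corner.

**Last checks:**
- **Home position:** the final close-up shows the block flush against the near and left-hand walls. Measured from the walls, its centre is at about x 56, y -29 mm (home is 55, -27), at an angle of about 0.1°.
- **Disagreement:** without using the walls as reference, the same measurement gives about x 51, y -27 mm. The walls themselves read about 5 mm off in x and 2 mm in y in that view, so I trusted the wall-referenced figure. The red outline also came out about 3–5 mm small.
- **Other blocks:** the sun and wave blocks were still standing in the bench pictures after the leaf block came out. I did not look at the rack again at the very end, but the arm did not go back near it.

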